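Load the label spool and hold the tension arm back

TASK

Load the date-label dispenser: first lay the spool of labels into it, with both ends of its axle resting in the two white V-shaped cradles, level and about centred, and let go of it. Then push the sprung tension arm (the red bar is its handle) away from the spool until it has clicked past its brass pawl, and on, about half way from the click to its end stop or further; finish while still holding it there with your own push, so that a colleague can thread the strip (do not let it fall back onto the pawl). Leave the jar, glass, pitcher and cup where they stand.

Things in the scene. Friction and masses are not known exactly. Their poses are not given: they have to be found in the camera images.
- label_holder: Grey label dispenser fixed to the counter; origin on the counter under the middle of the two cradles, x axis towards its tension arm (roughly away from the robot), y along the cradles. Base plate 10 mm thick, from x = -25 to 145 mm, 150 mm wide at the cradles, 64 mm behind.
- cradle_mid (a point): Where the middle of the seated axle lies: 62 mm above the holder's origin, axes as the holder's. At y = -55 and +55 mm a 10 mm thick grey post (100 mm clear between inner faces) carries a white 90-degree V cradle, open to the top: V bottom 7 mm below this point, lips 7 mm above it and 14 mm either side in x.
- tension_arm: Aluminium tension arm with the red bar on top; origin in the middle of its hinge axis, at x = 100 mm, z = 35 mm in the holder's frame; the axis runs along the holder's y; the body's z axis points along the arm to the bar.
- label_spool: Loose spool of cream labels between two blue eight-sided flanges (68 mm across flats, 40 mm over outer faces) on a 10 mm steel axle 140 mm long, sticking out 50 mm each side; about 0.18 kg. Origin mid-axle, y along the axle. Starts on the counter on its flats, axle 34 mm up. Can be pinched from above over the flange faces (40 mm), fingertips kept above the axle.
- push_bar (a point): Red round bar, 16 mm thick, 60 mm long along the holder's y, on top of the aluminium arm, 115 mm from its hinge; origin mid-bar. In the holder's frame it goes from x = 55, z = 141 mm at rest over z = 150 mm (arm upright) to x = 145, z = 141 mm at the stop. The rest of the dispenser near it (idler roller, ratchet pin, pawl) is lower than 120 mm.
- tensioner_angle (a joint): Angle of the arm, rad: 0 leaning 0.4 rad towards the spool (sprung there; its start), 0.4 upright, 0.8 at the end stop. Spring force at the bar about 3 N at 0, 9 N at 0.8, up to 12 N before the click (pawl drag from 0.15 on). At about 0.47 the pawl snaps up behind the arm's pin and then keeps it from going back; to be held beyond 0.55, best 0.6 to 0.75.
- pawl (a joint): How far the brass sprung pawl beside the arm is pushed down, m: about 0 when up, about 0.0065 just before the click, 0 again after it.
- jar: Small glass dome on a saucer, 70 mm wide, 62 mm high; bystander, origin at the centre of its underside.
- glass: Clear upturned glass, 64 mm wide, 95 mm high; bystander, origin at the centre of its underside.
- pitcher: Small steel milk pitcher, 68 x 90 mm, 98 mm high; bystander, origin at the centre of its underside.
- cup: Striped espresso cup, 60 x 84 mm with its handle, 49 mm high; bystander, origin at the centre of its underside.

How it is judged (in metres and radians):
On the way, in this order (a step that is already met when the one before it is completed fails the run):
1. the spool rests in both cradles, let go, with the arm still forward (x of label_spool in the frame of label_holder between -0.004 and 0.004 m and y of label_spool in the frame of label_holder between -0.009 and 0.009 m and z of label_spool in the frame of label_holder between 0.058 and 0.066 m and angle between the y axis of label_spool and the y axis of label_holder, either way round below 0.05 rad and linear speed of label_spool below 0.03 m/s and contact force between the fingers and label_spool below 0.1 N and value of joint tensioner_angle below 0.2 rad), for 0.2 s.
2. the tension arm has been pushed past its click (value of joint tensioner_angle above 0.52 rad and value of joint pawl below 0.003 m), for 0.1 s.
At the end, for the whole second after the job is handed in: The spool lies untouched in both cradles (axle centre within 4 mm across and in height and 9 mm along, axle within 0.05 rad of the holder's y axis), the pawl is up, and the fingers still push the tension arm with more than 2 N so that the arm stands beyond 0.55 rad (x of label_spool in the frame of label_holder between -0.004 and 0.004 m and y of label_spool in the frame of label_holder between -0.009 and 0.009 m and z of label_spool in the frame of label_holder between 0.058 and 0.066 m and angle between the y axis of label_spool and the y axis of label_holder, either way round below 0.05 rad and linear speed of label_spool below 0.03 m/s and contact force between the fingers and label_spool below 0.1 N and value of joint tensioner_angle above 0.55 rad and value of joint pawl below 0.003 m and contact force between the fingers and tension_arm above 2 N); the arm keeps its last pose, push and grip.
It fails at once if the jar is shifted by more than 30 mm or tipped (distance of jar from where it was at the start of the episode above 0.03 m or angle between jar's own z axis and vertical above 0.3 rad).
It fails at once if the glass is shifted by more than 30 mm or tipped (distance of glass from where it was at the start of the episode above 0.03 m or angle between glass's own z axis and vertical above 0.3 rad).
It fails at once if the pitcher is shifted by more than 30 mm or tipped (distance of pitcher from where it was at the start of the episode above 0.03 m or angle between pitcher's own z axis and vertical above 0.3 rad).
It fails at once if the cup is shifted by more than 30 mm or tipped (distance of cup from where it was at the start of the episode above 0.03 m or angle between cup's own z axis and vertical above 0.3 rad).
It also fails if it takes over 56 s, if anything falls off the work surface, if the arm or the gripper's body presses on something with over 40 N, if the wrist force passes 120 N, or if a joint passes its speed limit or range.

ROBOT

A 6-joint arm with a two-finger parallel gripper is mounted at the origin on the work surface; the furniture and walls round the work are solid. World frame = base frame: x ahead of the robot, y to its left, z up, the work surface at z = 0. Lengths are in mm, angles in rad, forces in N, time in s.
With the tool pointing down it reaches from about 350 to 775 mm from the base axis. Payload 7.3 kg.
Tool frame: the origin (TCP) lies between the finger pads; the fingertips stand 22 mm ahead of it and the grasp point (between the pads) lies 3 mm ahead of it; z points along the fingers, x is the direction in which the jaws open and shut, and the axes are right-handed (so a half turn about z gives the same grasp; the last joint's range is limited). The gripper opens to 92 mm and grips with 3 to 60 N. Pads are 19 mm wide; open, the fingers measure 130 mm over their backs; the gripper's body (75 mm by 190 mm) begins 47 mm behind the grasp point.
Start: joints at [1.111, 0.342, 1.524, -0, 1.275, -0.146], TCP at [162.039, 499.386, 248.741] pointing down, gripper open.
Joint ranges: [-2.53, 2.53], [-0.77, 2.02], [0.04, 2.7], [-1, 4.14], [0.28, 2.66], [-3.11, 3.11]. Speed limits (rad/s): [2.57, 2.57, 3.14, 3.14, 3.14, 3.14].

INTERFACE

Orientations are given as [roll, pitch, yaw] about the fixed x, y, z axes, in that order (R = Rz(yaw) Ry(pitch) Rx(roll)).
In Python, from plant import * gives the robot as it stands. The module is installed in compiled form; this text tells all that it offers.
- The arm moves only by the shell command python3 -m handwheel 'ROWS' [OPENING]. ROWS is a JSON object of lists of equal length, an entry for each row: "translation": the shift along the world's x, y, z in units of 15 cm (1.0 is 15 cm), a list of three; "twist": the turn about the world's z in units of 90 degrees (1.0 is 90 degrees). In form: {"translation": [[tx, ty, tz], ...], "twist": [twist, ...]}. A call has exactly 8 rows; each row shifts and turns the pose as measured when the row begins; what a row does not reach is not made up. A row lasts 1/8 s, in which the tool goes at most 62.5 mm and 10.7 degrees, less where a joint would pass 70% of its speed; a pose out of reach is approached as far as the arm can. A call with a number of a shift or a turn outside -1 to 1 is refused whole. A call with a gripper value outside its range is refused whole. OPENING is the closure in counts, from 0 (fully open) to 255 (shut), set as the call begins (- or left out, the last holds). The fingers move at their own pace and stop on an object; the grip force is fixed at half the most. Time passes only in rows, so rows that do not move let the fingers close, or fill a call up. It gives the time, the measured TCP pose, the force and the opening at its end, in the units of the state.
- get_obs(): the state, without advancing time (a new reading comes with each control period).
- capture(name): name is "scene" or "top" or "wrist"; returns a dict with "img" (384x512x3 uint8, red, green, blue), "vertical_fov" (degrees; the focal length in pixels is half the picture's height over the tangent of half this angle, whatever the lens; pixels are square), "cx", "cy" (the principal point, pixels), "world_from_camera" (4x4, takes a point from camera to world coordinates). Camera axes: x right, y up, looking along -z (the intrinsics and any distortion apply to the point x, -y, -z); pixel columns grow to the right and rows downward; lengths in mm; the calibration is good to about 2 mm. A picture is of the moment at which its call begins. There is no depth.
- close_job(): hands the job in, once; it reports no verdict.
Trained networks look in the newest picture that a camera, given by its name, has taken for a name from the list of things; names that differ only in an ending like _2 or _b are one class to them, and where a whole thing is asked for, a point or a joint stands for the part that bears it (a point fixed in the world has none). Each returns a list of dicts, best first, with "score" (0 to 1); they miss things now and then, are a little off and sometimes report something else, mostly with a low value. They report only what shows in the picture. A call takes as long as a camera call.
- search_frame(camera, label): "position" ([x, y, z] in mm, in the coordinates of the camera as it stood for that picture, good to about 4 mm: the middle of the surface that is visible of it).
- spot_point(camera, label): "position" ([x, y, z] in mm, in the coordinates of the camera as it stood for that picture, good to about 4 mm: a listed point, or the origin of a listed thing).
The state is a dict: "time": time; "joint_positions": joint angles; "dq": joint speeds; "tau": joint torques, N m; "tool_pos": TCP position; "tcp_rot": TCP orientation; "contact_force": force on the tool from outside, world axes, zero at the start; "moment": the same for the moment, N m; "grip_width": finger opening in mm.
Only numpy, scipy, OpenCV 4.12 (cv2) and the standard library are available. Lean on these libraries where they do the work, as an engineer would, in place of code of your own. Each camera call takes 0.05 s, during which the arm holds its last target.

## Working session

There is one attempt and no reset: what is moved stays moved. The work goes in short steps, Python scripts to look and compute and a shell command to move; the robot and the scene stay as the last step left them, time stands still between calls to the robot, and variables do not carry over. Pictures are saved under pics/ and viewed, and the job is handed in when it is done.

```bash
mkdir -p pics
cat > h.py <<'E'
from plant import *
import numpy as np, cv2
def look(cam,labels,name,fn='spot_point'):
    c=capture(cam); cv2.imwrite('pics/%s.png'%name,c['img'][:,:,::-1])
    W=np.array(c['world_from_camera'])
    for l in labels:
        f=spot_point if fn=='spot_point' else search_frame
        for d in f(cam,l)[:2]:
            p=W@np.append(d['position'],1); print(cam,l,round(d['score'],2),p[:3].round(1))
    return c
E
python3 - <<'E'
from h import *
o=get_obs();print(o)
L=['label_holder','cradle_mid','label_spool','push_bar','tension_arm','jar','glass','pitcher','cup']
for c in ['scene','top','wrist']: look(c,L,c+'0')
E
```

```text
{'time': 0.0, 'joint_positions': array([ 1.11100734e+00,  3.42735947e-01,  1.52500693e+00,  2.99495963e-05,
        1.27538218e+00, -1.46003794e-01]), 'dq': array([-0.00119214, -0.00025028, -0.00040471, -0.00102141, -0.0010864 ,
       -0.00119123]), 'tau': array([ 1.07210446e-03, -4.31241131e+01, -2.44225788e+01,  7.18824542e-02,
        5.58572123e-02, -1.28434071e-04]), 'tool_pos': array([161.85687111, 499.04540299, 248.04158795]), 'tcp_rot': array([-3.14134138e+00,  1.51192885e-03,  1.25700259e+00]), 'contact_force': array([ 0.0470009 , -0.40931693, -0.06700543]), 'moment': array([0.04527021, 0.03498413, 0.05786841]), 'grip_width': 91.92231553554643}
scene label_holder 0.6 [446.   89.5   3.4]
scene cradle_mid 0.62 [444.5  90.   63.4]
scene label_spool 0.88 [ 418.1 -192.1   33.2]
scene push_bar 0.79 [503.2  73.2 144.6]
scene tension_arm 0.52 [538.8  62.4  34.1]
scene jar 0.92 [ 587.8 -174.5    5.7]
scene glass 0.74 [ 668.8 -132.9    0. ]
scene glass 0.24 [ 590.3 -177.5    5.5]
scene pitcher 0.64 [677.8 264.3  -0.8]
scene pitcher 0.3 [501.6  73.9 145.2]
scene cup 0.87 [305.1 186.7   0. ]
top label_holder 0.84 [448.5  90.9  -3.3]
top cradle_mid 0.87 [445.1  85.9  65.7]
top label_spool 0.84 [ 420.9 -191.9   29.1]
top push_bar 0.55 [499.1  78.3 142.2]
top tension_arm 0.66 [543.3  66.3  36.6]
top jar 0.65 [ 589.7 -174.2   -3. ]
top pitcher 0.83 [675.3 264.4   1.9]
top cup 0.72 [310.8 184.   -1.8]
```

View pics/top0.png

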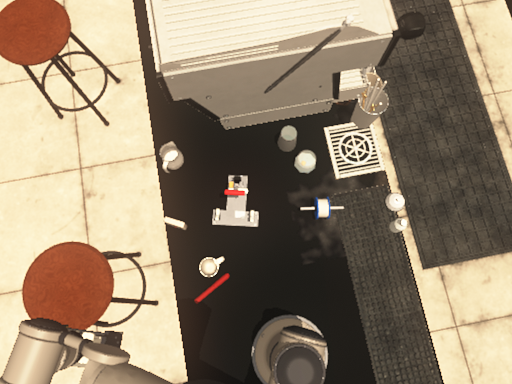

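View pics/scene0.png

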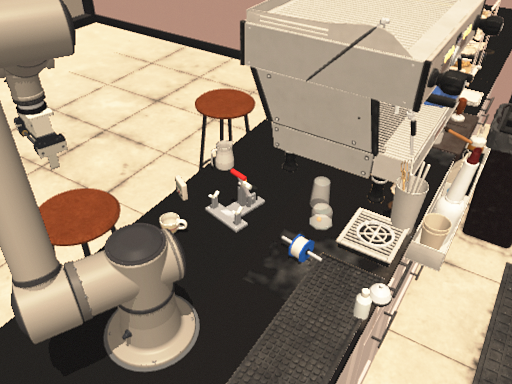

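The top picture shows the holder at (236,205) with the red bar at (236,192), and the spool at (322,208) with its axle running across the picture. Next I'll measure the yaws from zoomed crops.

```bash
cat >> h.py <<'E'
def proj(c,p):
    W=np.array(c['world_from_camera']); q=np.linalg.inv(W)@np.append(p,1)
    f=c['img'].shape[0]/2/np.tan(np.radians(c['vertical_fov']/2))
    return np.array([c['cx']+f*q[0]/-q[2], c['cy']+f*(-q[1])/-q[2]])
def ray(c,u,v,z):
    W=np.array(c['world_from_camera'])
    f=c['img'].shape[0]/2/np.tan(np.radians(c['vertical_fov']/2))
    d=W[:3,:3]@np.array([(u-c['cx'])/f,-(v-c['cy'])/f,-1]); o=W[:3,3]
    return o+d*(z-o[2])/d[2]
def crop(c,u0,v0,w,h,k,name):
    im=c['img'][v0:v0+h,u0:u0+w,::-1]; cv2.imwrite('pics/%s.png'%name,cv2.resize(im,None,fx=k,fy=k,interpolation=cv2.INTER_CUBIC))
E
python3 - <<'E'
from h import *
c=look('top',[],'top1'); 
print(c['vertical_fov'],c['cx'],c['cy'],{k:v for k,v in c.items() if k not in('img',)})
crop(c,200,165,80,75,8,'t1a'); crop(c,290,180,70,55,8,'t1b')
for p in [(445,89,62),(501,75,143),(419,-192,34),(445,89,0)]: print(p,proj(c,p))
c=look('scene',[],'s1'); crop(c,195,160,80,75,8,'s1a'); crop(c,270,220,70,55,8,'s1b')
for p in [(445,89,62),(501,75,143),(419,-192,34),(445,89,0)]: print(p,proj(c,p))
E
```

```text
47.88788587860537 253.9932236661553 187.053849660684 {'vertical_fov': 47.88788587860537, 'cx': 253.9932236661553, 'cy': 187.053849660684, 'world_from_camera': array([[-1.88023837e-01,  9.54299718e-01, -2.32290950e-01,
         2.00259998e+02],
       [-9.82163466e-01, -1.83026669e-01,  4.30832308e-02,
         7.17770308e+01],
       [-1.40112398e-03,  2.36248359e-01,  9.71691695e-01,
         1.40901444e+03],
       [ 0.00000000e+00,  0.00000000e+00,  0.00000000e+00,
         1.00000000e+00]])}
(445, 89, 62) [234.65638243 214.87404676]
(501, 75, 143) [234.72165906 191.27406236]
(419, -192, 34) [321.98238003 208.02638176]
(445, 89, 0) [235.50010643 218.14169692]
(445, 89, 62) [225.00017017 202.69944978]
(501, 75, 143) [238.45577523 174.17991558]
(419, -192, 34) [300.51939083 248.41699428]
(445, 89, 0) [225.51478285 217.79889472]
```

View pics/t1a.png

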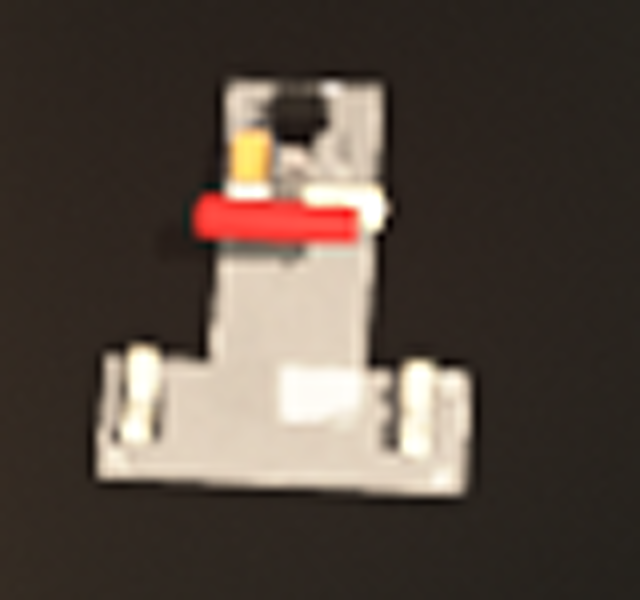

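View pics/t1b.png

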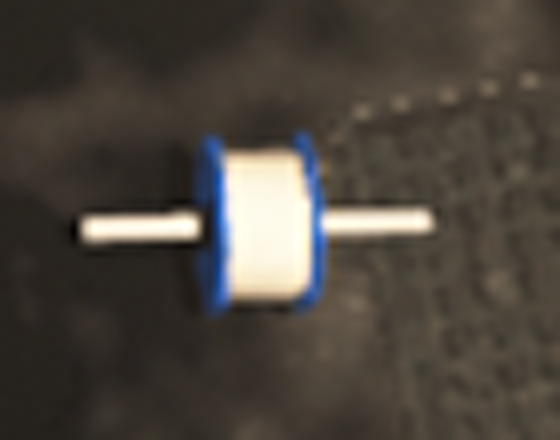

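View pics/s1a.png

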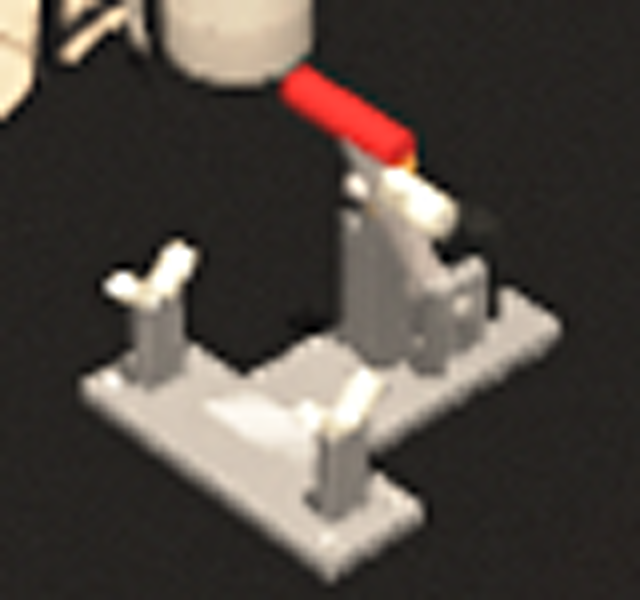

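Run:
```python
from h import *
from scipy.optimize import least_squares
c=capture('top')
px=lambda u,v:(200+u/8,165+v/8)
P=[((0,55,62),px(142,393)),((0,-55,62),px(417,408)),((-25,75,10),px(97,480)),((-25,-75,10),px(468,495)),((145,32,10),px(226,80)),((145,-32,10),px(385,83)),
((55,30,141),px(196,216)),((55,-30,141),px(357,222))]
def res(s):
    r=[]
    for p,q in P:
        a=s[2];R=np.array([[np.cos(a),-np.sin(a),0],[np.sin(a),np.cos(a),0],[0,0,1]])
        r+=list(proj(c,R@np.array(p)+[s[0],s[1],0])-q)
    return r
s=least_squares(res,[445,89,-.2]); print(s.x, np.round(s.fun.reshape(-1,2),2))
a=ray(c,290+80/8,180+229/8,34);b=ray(c,290+433/8,180+221/8,34)
print(a,b,(a+b)/2,np.linalg.norm(a-b)); d=a-b; print('spool yaw(y axis)',np.arctan2(d[1],d[0])-np.pi/2)
```

```text
[ 4.43842188e+02  8.83227394e+01 -2.34222618e-01] [[-0.21  0.29]
 [ 0.21 -0.04]
 [ 0.13 -0.51]
 [-0.3  -0.34]
 [ 0.24 -0.19]
 [-0.57  0.26]
 [ 0.33  0.19]
 [ 0.12  0.31]]
[ 430.45911275 -121.77440285   34.        ] [ 406.80586039 -262.61763277   34.        ] [ 418.63248657 -192.19601781   34.        ] 142.81558654731586
spool yaw(y axis) -0.16638761835491822
```

```bash
python3 -m handwheel '{"translation":[[0.16,-0.19,0],[0.16,-0.19,0],[0.16,-0.19,0],[0.16,-0.19,0],[0.16,-0.19,0],[0.16,-0.19,0],[0.16,-0.19,0],[0.16,-0.19,0]],"twist":[0.012,0.012,0.012,0.012,0.012,0.012,0.012,0.012]}' 0
python3 -m handwheel '{"translation":[[0.055,-0.35,0],[0.055,-0.35,0],[0.055,-0.35,0],[0.055,-0.35,0],[0.055,-0.35,0],[0.055,-0.35,0],[0.055,-0.35,0],[0.055,-0.35,0]],"twist":[0,0,0,0,0,0,0,0]}'
```

```text
time: 2.65
tool_pos: [357.9, 265.9, 249.2]
tcp_rot: [3.14, -0.002, 1.418]
contact_force: [-0.5, 0.6, -0.0]
grip_width: 91.8
time: 3.65
tool_pos: [426.1, -167.0, 250.9]
tcp_rot: [3.133, -0.003, 1.42]
contact_force: [0.7, 0.2, -0.9]
grip_width: 91.5
```

```bash
python3 -m handwheel '{"translation":[[-0.05,-0.16,0],[0,0,-0.1],[0,0,-0.1],[0,0,-0.1],[0,0,0],[0,0,0],[0,0,0],[0,0,0]],"twist":[-0.009,0,0,0,0,0,0,0]}'
python3 - <<'E'
from h import *
c=look('wrist',['label_spool'],'w1')
look('top',['label_spool'],'t2');look('scene',['label_spool'],'s2')
print(get_obs()['tool_pos'],get_obs()['tcp_rot'],proj(c,(418.6,-192.2,34)))
print(proj(c,(430.5,-121.8,34)),proj(c,(406.8,-262.6,34)))
E
```

```text
time: 4.65
tool_pos: [419.2, -197.1, 206.4]
tcp_rot: [3.129, -0.001, 1.398]
contact_force: [0.6, 0.7, -0.6]
grip_width: 91.7
wrist label_spool 0.57 [ 423.7 -196.5   31.6]
scene label_spool 0.69 [ 419.4 -194.2   35.5]
[ 418.98851586 -197.03408746  205.94868121] [ 3.12991255e+00 -1.30511967e-03  1.39827346e+00] [261.52125604 176.28362913]
[334.02038135 175.88486461] [189.12430303 176.77948291]
```

View pics/w1.png

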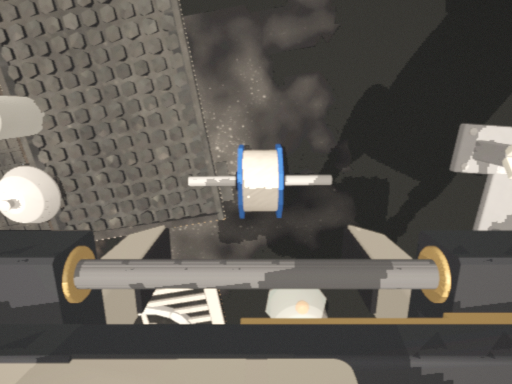

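View pics/s2.png

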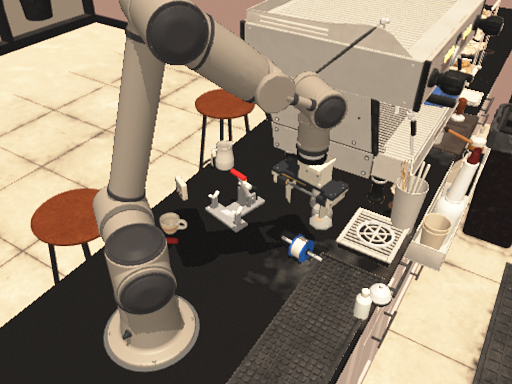

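```bash
python3 -m handwheel '{"translation":[[0.01,0.03,-0.12],[0,0,-0.14],[0,0,-0.14],[0,0,-0.14],[0,0,-0.14],[0,0,-0.14],[0,0,0],[0,0,0]],"twist":[0.003,0,0,0,0,0,0,0]}'
python3 - <<'E'
from h import *
c=look('wrist',['label_spool'],'w2');o=get_obs();print(o['tool_pos'],o['tcp_rot'],proj(c,(420.5,-192.5,34)))
E
```

```text
time: 5.95
tool_pos: [421.4, -193.0, 80.7]
tcp_rot: [3.127, 0.0, 1.403]
contact_force: [-0.7, -0.0, -0.1]
grip_width: 91.7
wrist label_spool 0.74 [ 422.6 -193.1   33.1]
[ 421.45374608 -193.03867345   80.88254635] [3.12649044e+00 2.98471089e-04 1.40311167e+00] [257.58454386 222.86663851]
```

View pics/w2.png

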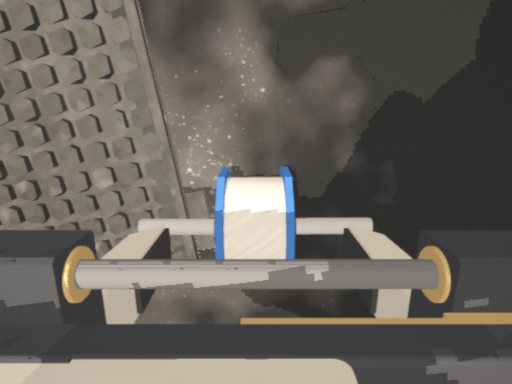

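The spool sits centred between the fingers (middle at (255,226)). Next I lower 15 mm, close and check.

```bash
python3 -m handwheel '{"translation":[[0,0,-0.05],[0,0,-0.05],[0,0,0],[0,0,0],[0,0,0],[0,0,0],[0,0,0],[0,0,0]],"twist":[0,0,0,0,0,0,0,0]}'
python3 -m handwheel '{"translation":[[0,0,0],[0,0,0],[0,0,0],[0,0,0],[0,0,0],[0,0,0],[0,0,0],[0,0,0]],"twist":[0,0,0,0,0,0,0,0]}' 255
```

```text
time: 7.05
tool_pos: [422.1, -193.5, 66.2]
tcp_rot: [3.124, 0.001, 1.403]
contact_force: [-0.8, 0.5, -0.1]
grip_width: 91.6
time: 8.05
tool_pos: [422.2, -193.5, 66.2]
tcp_rot: [3.124, 0.001, 1.403]
contact_force: [-0.7, 0.3, 1.2]
grip_width: 39.7
```

```bash
python3 -m handwheel '{"translation":[[0,0,0.1],[0,0,0.15],[0,0,0.15],[0,0,0.15],[0,0,0.15],[0,0,0.1],[0,0,0],[0,0,0]],"twist":[0,0,0,0,0,0,-0.042,0]}'
python3 - <<'E'
from h import *
c=look('wrist',['label_spool','push_bar'],'w3');o=get_obs();print(o['tool_pos'],o['tcp_rot'],o['contact_force'])
E
```

```text
time: 9.05
tool_pos: [419.7, -191.8, 187.9]
tcp_rot: [3.13, -0.002, 1.336]
contact_force: [0.1, -1.1, -1.8]
grip_width: 39.8
wrist label_spool 0.96 [ 422.1 -192.6  154.4]
[ 419.73681381 -191.80576159  187.7457072 ] [ 3.13040931e+00 -1.62946533e-03  1.33684677e+00] [-0.54641445 -0.09622606 -2.55232324]
```

View pics/w3.png

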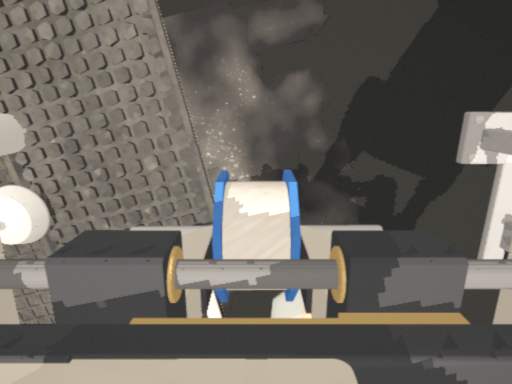

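```bash
python3 -m handwheel '{"translation":[[0.02,0.25,0],[0.02,0.25,0],[0.02,0.25,0],[0.02,0.25,0],[0.02,0.25,0],[0.02,0.25,0],[0.02,0.25,0],[0,0,0]],"twist":[0,0,0,0,0,0,0,0]}'
python3 -m handwheel '{"translation":[[0,0,0],[0,0,0],[0,0,0],[0,0,0],[0,0,0],[0,0,0],[0,0,0],[0,0,0]],"twist":[0,0,0,0,0,0,0,0]}'
python3 - <<'E'
from h import *
for n in ['wrist','top','scene']:
  c=look(n,['label_spool','cradle_mid','push_bar'],n+'4')
  print(proj(c,(444,88.5,62)))
  if n!='wrist':
    u,v=proj(c,(450,88,100)).astype(int); crop(c,u-45,v-45,90,90,6,n+'4c')
o=get_obs();print(o['tool_pos'],o['tcp_rot'],o['contact_force'])
E
```

```text
time: 10.2
tool_pos: [439.9, 78.1, 185.5]
tcp_rot: [3.134, -0.002, 1.341]
contact_force: [0.1, -0.8, -1.1]
grip_width: 39.5
time: 11.2
tool_pos: [439.8, 75.1, 185.2]
tcp_rot: [3.135, -0.0, 1.339]
contact_force: [-0.4, -0.4, -1.9]
grip_width: 39.6
wrist label_spool 0.86 [441.4  74.  153.6]
wrist push_bar 0.92 [504.9  70.9 142. ]
wrist push_bar 0.69 [440.1  71.9 150.4]
[273.38065223 192.97002699]
top label_spool 0.52 [438.9  74.5 149.3]
top cradle_mid 0.38 [449.6  91.4  63. ]
top push_bar 0.52 [448.6  91.   -1.7]
[234.86854428 215.15168262]
scene label_spool 0.76 [440.3  79.1 156.4]
scene cradle_mid 0.59 [443.2  93.6  67.9]
scene push_bar 0.62 [499.6  75.8 144.6]
[224.94820115 202.92337453]
[439.7536387   75.10490527 185.14762109] [ 3.13465562e+00 -4.51452911e-04  1.33864791e+00] [ 0.44456685  0.01631598 -1.84752064]
```

View pics/wrist4.png

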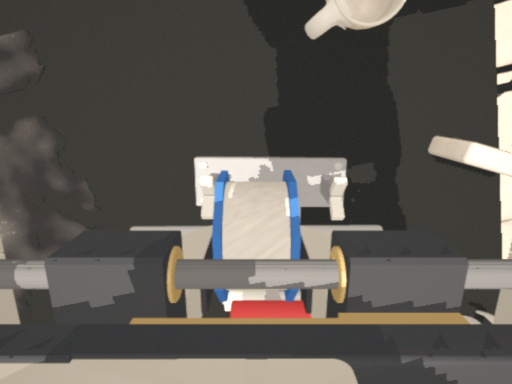

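View pics/scene4c.png

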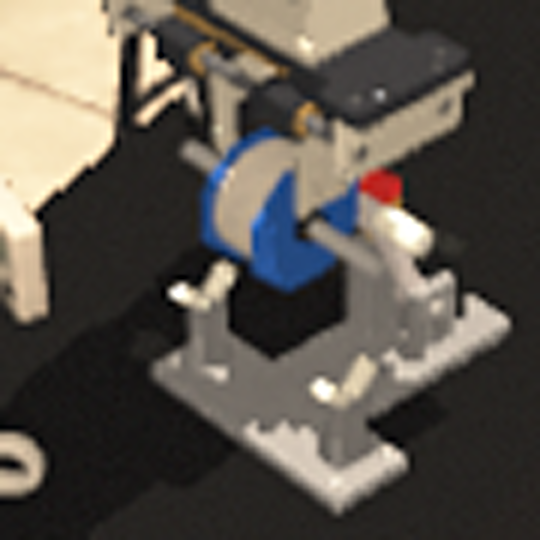

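View pics/top4c.png

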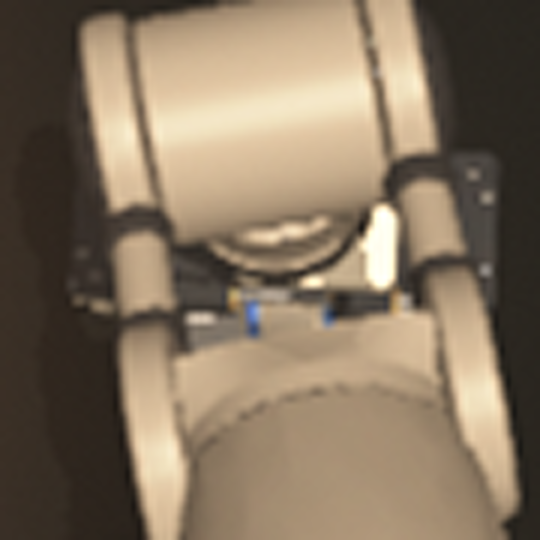

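Run:
```python
from h import *
c=capture('wrist')
cv2.imwrite('pics/w5.png',cv2.resize(c['img'][140:250,120:400,::-1],None,fx=2.8,fy=2.8,interpolation=cv2.INTER_CUBIC))
def H(p,s=(444,88.5,-.234)):
    a=s[2];return np.array([s[0]+p[0]*np.cos(a)-p[1]*np.sin(a),s[1]+p[0]*np.sin(a)+p[1]*np.cos(a),p[2]])
for p in [(-14,55,69),(14,55,69),(-14,-55,69),(14,-55,69),(-25,75,10),(-25,-75,10)]: print(p,proj(c,H(p)).round(1))
print('axle',ray(c,130,228,153),ray(c,383,228,153))
print(proj(c,(440,75,153)),proj(c,(441,75,153)),)
```

```text
(-14, 55, 69) [342.3 178.7]
(14, 55, 69) [339.8 211.5]
(-14, -55, 69) [206.  178.5]
(14, -55, 69) [207.4 211.4]
(-25, 75, 10) [348.  154.1]
(-25, -75, 10) [194.2 153.9]
axle [419.62813346   6.47503554 153.        ] [452.41974749 144.98054388 153.        ]
[256.80383392 234.65971976] [257.20995632 236.2530682 ]
```

View pics/w5.png

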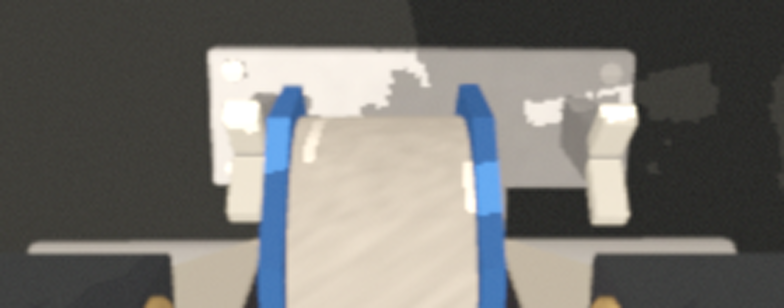

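```bash
python3 -m handwheel '{"translation":[[0.033,0.085,0],[0,0,-0.1],[0,0,-0.12],[0,0,-0.12],[0,0,-0.08],[0,0,0],[0,0,0],[0,0,0]],"twist":[0,0,0,0,0,0,0,0]}'
python3 - <<'E'
from h import *
for n in ['wrist','scene']:
  c=look(n,['label_spool'],n+'6')
  if n!='wrist':
    u,v=proj(c,(450,88,80)).astype(int); crop(c,u-45,v-45,90,90,6,n+'6c')
o=get_obs();print(o['tool_pos'],o['tcp_rot'],o['contact_force'])
E
```

```text
time: 12.85
tool_pos: [447.9, 92.1, 121.9]
tcp_rot: [3.13, -0.003, 1.339]
contact_force: [-0.6, 0.0, -2.1]
grip_width: 40.2
wrist label_spool 0.75 [447.2  89.4  87.1]
scene label_spool 0.95 [444.4  93.6  91.6]
[447.69161225  91.99527361 121.66932333] [ 3.13034024e+00 -2.79887620e-03  1.33911789e+00] [-0.52137894  0.25776392 -1.98379032]
```

View pics/wrist6.png

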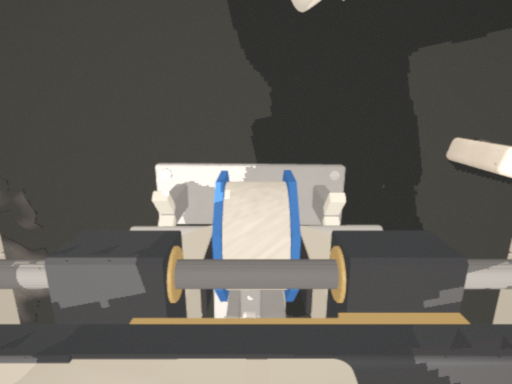

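View pics/scene6c.png

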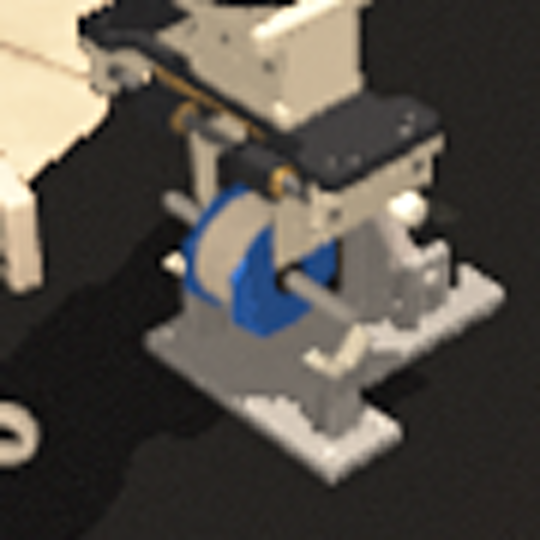

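```bash
python3 -m handwheel '{"translation":[[-0.016,-0.032,0],[0,0,-0.05],[0,0,-0.05],[0,0,0],[0,0,0],[0,0,0],[0,0,0],[0,0,0]],"twist":[0,0,0,0,0,0,0,0]}'
python3 - <<'E'
from h import *
for n in ['wrist','scene']:
  c=look(n,['label_spool'],n+'7')
  if n!='wrist':
    u,v=proj(c,(450,88,80)).astype(int); crop(c,u-45,v-45,90,90,6,n+'7c')
  else: cv2.imwrite('pics/w7c.png',cv2.resize(c['img'][140:250,120:400,::-1],None,fx=2.8,fy=2.8,interpolation=cv2.INTER_CUBIC))
o=get_obs();print(o['tool_pos'],o['tcp_rot'],o['contact_force'])
E
```

```text
time: 14.05
tool_pos: [445.2, 86.8, 105.7]
tcp_rot: [3.13, -0.003, 1.339]
contact_force: [-0.3, -1.2, -2.5]
grip_width: 39.9
wrist label_spool 0.8 [446.4  87.6  71.1]
scene label_spool 0.63 [442.7  89.6  75.7]
[445.14917436  86.74394034 105.64575063] [ 3.13027201e+00 -2.83087148e-03  1.33885915e+00] [-0.0326317   0.3760878  -2.27241529]
```

View pics/w7c.png

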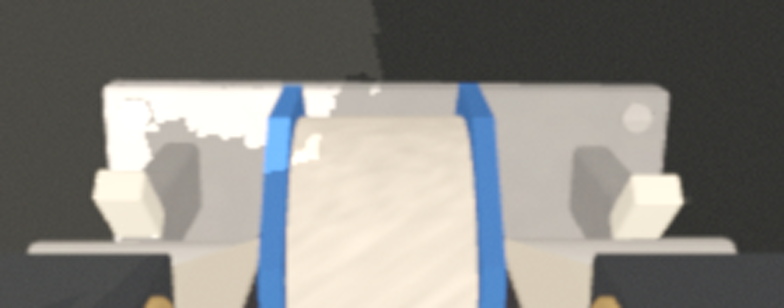

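View pics/scene7c.png

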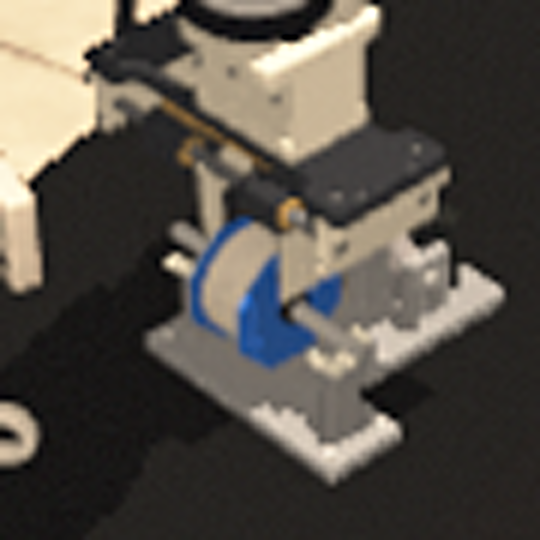

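```bash
python3 -m handwheel '{"translation":[[0,0.004,-0.02],[0,0,-0.02],[0,0,-0.02],[0,0,0],[0,0,0],[0,0,0],[0,0,0],[0,0,0]],"twist":[0,0,0,0,0,0,0,0]}'
python3 -m handwheel '{"translation":[[0,0,-0.01],[0,0,-0.01],[0,0,0],[0,0,0],[0,0,0],[0,0,0],[0,0,0],[0,0,0]],"twist":[0,0,0,0,0,0,0,0]}'
```

```text
time: 15.25
tool_pos: [446.0, 87.3, 96.4]
tcp_rot: [3.128, -0.003, 1.339]
contact_force: [0.7, -0.4, -1.8]
grip_width: 39.6
time: 16.25
tool_pos: [447.4, 87.3, 94.6]
tcp_rot: [3.125, -0.004, 1.337]
contact_force: [1.6, -0.6, 2.8]
grip_width: 39.9
```

```bash
python3 -m handwheel '{"translation":[[0,0,0],[0,0,0],[0,0,0],[0,0,0],[0,0,0],[0,0,0],[0,0,0],[0,0,0]],"twist":[0,0,0,0,0,0,0,0]}' 105
python3 - <<'E'
from h import *
for n in ['wrist','scene']:
  c=look(n,['label_spool'],n+'8')
  if n!='wrist':
    u,v=proj(c,(450,88,80)).astype(int); crop(c,u-45,v-45,90,90,6,n+'8c')
o=get_obs();print(o['tool_pos'],o['tcp_rot'],o['contact_force'],o['grip_width'])
E
```

```text
time: 17.25
tool_pos: [446.2, 87.4, 93.8]
tcp_rot: [3.128, -0.004, 1.339]
contact_force: [0.4, -0.4, -0.4]
grip_width: 54.0
wrist label_spool 0.62 [449.6  86.8  60.4]
scene label_spool 0.77 [443.1  87.1  63.8]
[446.19931853  87.36902555  93.75430566] [ 3.12754393 -0.00356242  1.33856446] [-0.0540867  -0.46636235  0.44567276] 53.943758479043154
```

View pics/wrist8.png

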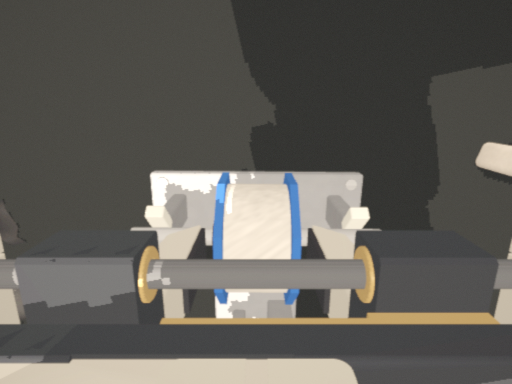

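View pics/scene8c.png

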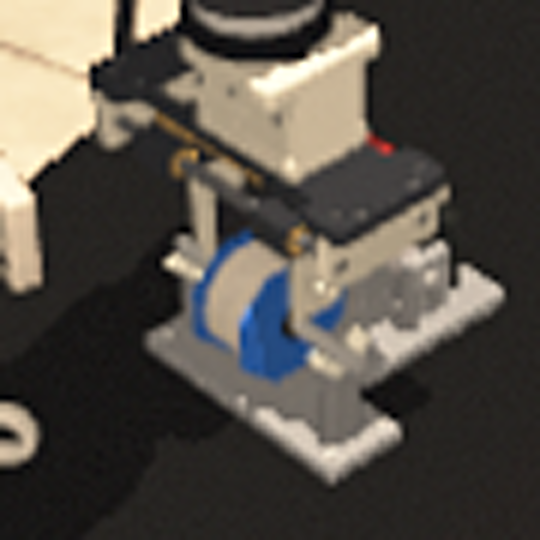

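```bash
python3 -m handwheel '{"translation":[[0,0,0.03],[0,0,0.06],[-0.01,0,0.08],[0,0,0.1],[0,0,0.1],[0,0,0.08],[0,0,0],[0,0,0]],"twist":[0,0,0,0,0,0,0,0]}'
python3 - <<'E'
from h import *
for n in ['wrist','scene','top']:
  c=look(n,['label_spool','push_bar'],n+'9')
  if n!='wrist':
    u,v=proj(c,(450,88,80)).astype(int); crop(c,u-45,v-45,90,90,6,n+'9c')
o=get_obs();print(o['tool_pos'],o['tcp_rot'],o['contact_force'],o['grip_width'])
E
```

```text
time: 18.45
tool_pos: [444.5, 87.4, 167.1]
tcp_rot: [3.125, -0.004, 1.339]
contact_force: [0.0, 0.3, 0.2]
grip_width: 54.2
wrist label_spool 0.87 [447.   86.   60.3]
wrist push_bar 0.62 [499.6  75.1 142.7]
scene label_spool 0.84 [442.9  90.4  63.9]
scene push_bar 0.67 [499.5  74.5 144. ]
top label_spool 0.41 [448.   87.   61.2]
[444.71063597  87.40621471 167.0866033 ] [ 3.12499573 -0.0042047   1.33863354] [-0.26174356 -0.15185028 -0.52608805] 53.81256341604439
```

View pics/wrist9.png

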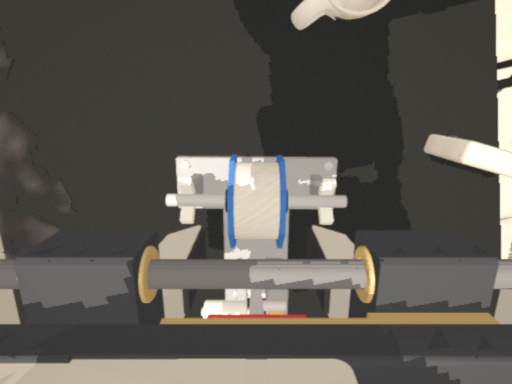

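View pics/scene9c.png

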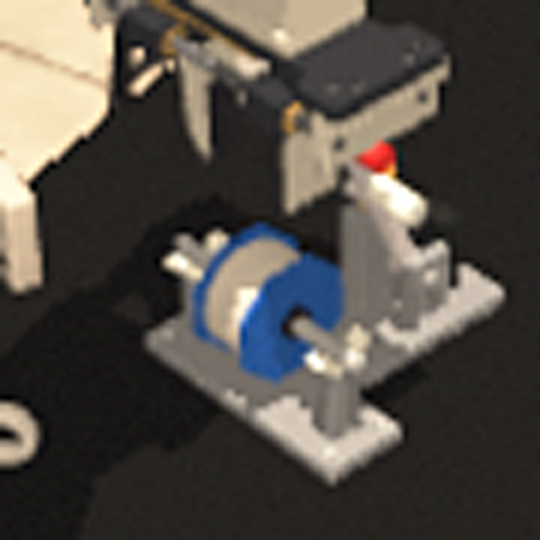

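```bash
python3 -m handwheel '{"translation":[[0,0,0],[0,0,0],[0,0,0],[0,0,0],[0,0,-0.04],[0,0,-0.04],[0,0,-0.03],[0,0,0]],"twist":[0,0,0,0,0,0,0,0]}' 255
python3 -m handwheel '{"translation":[[0.05,-0.012,0],[0.05,-0.012,0],[0.05,-0.012,0],[0.03,-0.007,0],[0,0,0],[0,0,0],[0,0,0],[0,0,0]],"twist":[0,0,0,0,0,0,0,0]}'
```

```text
time: 19.9
tool_pos: [444.4, 87.4, 148.9]
tcp_rot: [3.126, -0.004, 1.339]
contact_force: [0.1, 0.1, 0.6]
grip_width: 0.5
time: 20.9
tool_pos: [473.8, 80.4, 149.2]
tcp_rot: [3.125, -0.004, 1.338]
contact_force: [-0.4, -0.4, 0.1]
grip_width: -0.0
```

```bash
python3 -m handwheel '{"translation":[[0.04,-0.01,0],[0.04,-0.01,0],[0.04,-0.01,0],[0.04,-0.01,0],[0.04,-0.01,0],[0,0,0],[0,0,0],[0,0,0]],"twist":[0,0,0,0,0,0,0,0]}'
python3 - <<'E'
from h import *
for n in ['wrist','scene']:
  c=look(n,['label_spool','push_bar'],n+'10')
  if n!='wrist':
    u,v=proj(c,(480,80,80)).astype(int); crop(c,u-45,v-45,90,90,6,n+'10c')
E
```

```text
time: 21.9
tool_pos: [497.9, 74.3, 148.2]
tcp_rot: [-3.137, -0.003, 1.338]
contact_force: [-4.3, 0.6, 2.2]
grip_width: 0.4
wrist label_spool 0.77 [450.2  86.4  59.4]
scene push_bar 0.49 [517.3  69.3 148.6]
```

View pics/scene10c.png

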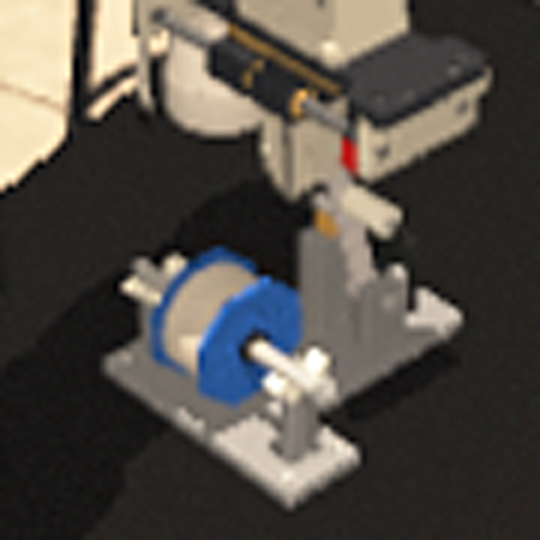

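View pics/wrist10.png

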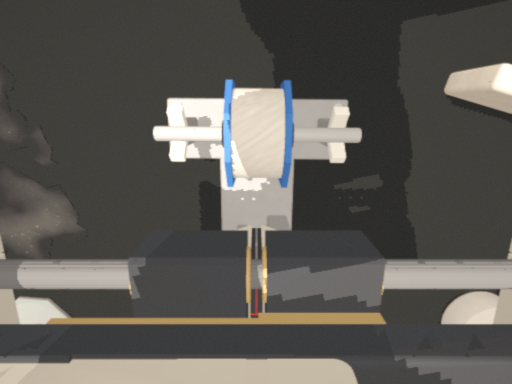

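```bash
python3 -m handwheel '{"translation":[[0.04,-0.01,0],[0.04,-0.01,0],[0.04,-0.01,0],[0.04,-0.01,0],[0.04,-0.01,0],[0.04,-0.01,0],[0,0,0],[0,0,0]],"twist":[0,0,0,0,0,0,0,0]}'
```

```text
time: 23.2
tool_pos: [517.7, 69.4, 148.2]
tcp_rot: [-3.091, 0.001, 1.339]
contact_force: [-5.2, 0.6, 4.1]
grip_width: 0.5
```

```bash
python3 -m handwheel '{"translation":[[0.04,-0.01,0],[0.04,-0.01,0],[0.04,-0.01,0],[0.04,-0.01,0],[0.04,-0.01,0],[0.04,-0.01,0],[0.04,-0.01,0],[0.04,-0.01,0]],"twist":[0,0,0,0,0,0,0,0]}'
python3 - <<'E'
from h import *
for n in ['wrist','scene']:
  c=look(n,['label_spool','push_bar','tension_arm'],n+'11')
  if n!='wrist':
    u,v=proj(c,(500,80,80)).astype(int); crop(c,u-45,v-45,90,90,6,n+'11c')
o=get_obs();print(o['tool_pos'],o['tcp_rot'],o['contact_force'])
E
```

```text
time: 24.2
tool_pos: [553.2, 60.6, 146.7]
tcp_rot: [-3.052, 0.003, 1.34]
contact_force: [-9.0, 3.1, 4.7]
grip_width: 0.6
wrist label_spool 0.64 [448.6  87.1  62.2]
wrist label_spool 0.38 [572.6  53.  147.7]
wrist push_bar 0.87 [576.   52.1 146. ]
wrist push_bar 0.28 [548.5  60.8  36.2]
wrist tension_arm 0.83 [548.4  60.9  36.5]
scene label_spool 0.81 [444.2  89.8  64. ]
scene push_bar 0.66 [572.1  56.7 148.2]
scene tension_arm 0.49 [542.7  63.7  38.3]
[553.12436719  60.67742643 146.71103303] [-3.05219429  0.0032189   1.34011245] [-9.06045951  1.8771712   4.49242128]
```

View pics/scene11c.png

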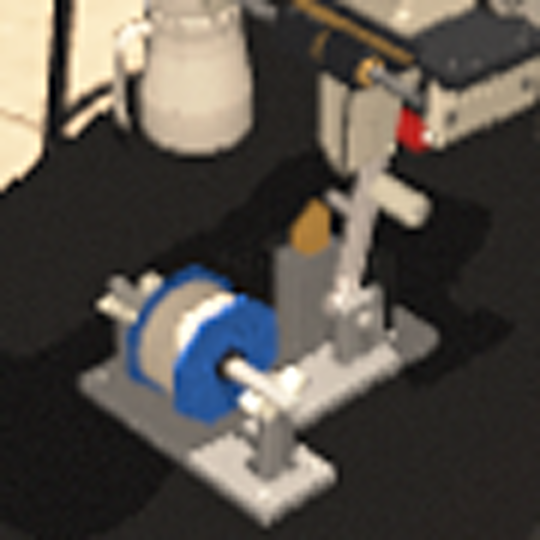

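The arm is upright past its click at about 0.66 rad: three estimates agree, the brass pawl is standing up behind the pin, and the push reads about 9 N. The spool is seated. I'm handing in now.

Run:
```python
from h import *
o=get_obs();print(o['tool_pos'],o['contact_force'],o['time'])
print(close_job())
o=get_obs();print(o['tool_pos'],o['contact_force'],o['time'])
```

```text
[553.12436719  60.67742643 146.71103303] [-9.06045951  1.8771712   4.49242128] 24.6
the job is handed in; nothing more can be done
None
the job is handed in; nothing more can be done
```

The job is handed in at 24.6 s of the 56 s limit. The spool lies in both cradles and the gripper is still holding the tension arm past its click. No verdict was reported.

- **Spool:** I pinched it over its flanges, seated it in both V cradles and let go. The fingers lifted clear before I touched the tension arm. Pictures afterwards show the axle level and about centred. The last network estimates put its middle at (449, 87, 62) and (444, 90, 64) mm, which matches the cradle position within the few millimetres the cameras allow.
- **Tension arm:** I pushed the red bar with the closed fingers past the click. The bar position gives an angle of 0.65 to 0.67 rad from both camera views and from the tool position. The scene picture shows the brass pawl up behind the arm. The measured push was about 9 N and the position was steady over the last readings.
- **Bystanders:** I moved nothing near the jar, glass, pitcher or cup, but I did not measure their positions again at the end.
- **Disagreements:** The wrist camera put the holder 2 to 3 mm further out in x than the top camera. Contact with the cradles favoured the wrist camera. The tool also tilted about 0.09 rad under the push, and I left it that way.

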